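Uncover the tea strainer in the drawer organiser and point it out

TASK

Show me where the tea strainer is: gently push the organiser's top tray along with your fingertips until the whole strainer lies uncovered, then point at the strainer's round bowl from a few centimetres above, staying there for two seconds without touching it. Finish still pointing at it; do not grip or lift anything, and leave everything else as it lies.

Things in the scene. Friction and masses are not known exactly. Their poses are not given: they have to be found in the camera images.
- organiser: Ivory plastic organiser, open on top, fixed to the counter: 210 mm (x) by 346 mm (y) by 80 mm high, walls 3 mm, floor 4 mm. Origin: centre of its underside, z up. Four equal lower compartments (2 by 2, each about 100 by 168 mm) parted by a cross of dividers 38 mm high; one utensil lies lengthwise in each, and which is where varies. A shallow top tray lies over the middle.
- tray (a joint): Slide of the top tray along the organiser's y, in m: 0 in the middle, + towards its +y end, stops at -0.105 and +0.105. Starts within 0.015 of the middle, hiding part of every compartment. It needs 1.5 to 3 N to move, stays where left, cannot be lifted off. Over 45 N (squeezing its wall, ramming it into a stop) is not gentle.
- tray_mid (a point): Middle of the top tray at rim height, 84 mm above the counter; axes as the organiser's. An open box 198 mm (x) by 130 mm (y), underside 44 mm above the counter, walls 3 mm, with lips riding on the organiser's long rims. Two lengthwise dividers 34 mm either side of the middle; a small loose spoon rides in the -x trough, the middle trough is empty.
- tray_end_plus (a point): Middle of the tray's +y end wall at its outer face and rim height (84 mm above the counter), 65 mm from the tray's middle. The face is flat, upright and 40 mm deep: a place to push. At the start a gap of 90 to 120 mm lies between it and the organiser's end wall; fingertips fit in there, some 20 mm below the rim.
- tray_end_minus (a point): Middle of the tray's -y end wall at its outer face and rim height (84 mm above the counter), 65 mm from the tray's middle. The face is flat, upright and 40 mm deep: a place to push. At the start a gap of 90 to 120 mm lies between it and the organiser's end wall; fingertips fit in there, some 20 mm below the rim.
- strainer: Steel tea strainer lying mouth up in a lower compartment: round mesh bowl 64 mm across, 22 mm deep, and thin handle, 135 mm in all. Origin: middle of its length, underside. Bowl towards its +y, handle towards its -y (within 0.1 rad of the organiser's y); it reaches 70 mm either way. It lies uncovered when the tray's middle is 135 mm or more away along y; no need to push on to the stop.
- strainer_bowl (a point): Centre of the strainer's bowl at rim height: 30 mm from the strainer's origin along its +y, 22 mm above its underside (26 mm above the counter). Point here: fingertips within about 20 mm of it sideways and some 20 to 70 mm above it.
- peeler: Y-shaped vegetable peeler, black handle and steel blade, 120 by 60 by 12 mm, in a lower compartment; origin near the middle of its underside. Leave alone.
- opener: Flat steel bottle opener with a rectangular loop, 120 by 36 by 4 mm, in a lower compartment; origin at the middle of its underside. Leave alone.
- spoon: Steel spoon 130 mm long, 44 mm wide and 9 mm high at the bowl, in a lower compartment; origin near the middle of its underside. Leave alone.
- tawa: Cast iron tawa, a flat round griddle 260 mm across and 14 mm high with a flat handle along its +x reaching 293 mm from the centre; origin at the centre of its underside, on the counter left of the organiser. Leave alone.
- tumbler: Black plastic tumbler, 76 mm across, 110 mm high, open on top; origin at the centre of its underside, on the counter at the right. Leave alone.
- bowl_large: Larger of two nested aluminium bowls, 176 mm across, 58 mm high; origin at the centre of its underside, on the counter at the right. Leave alone.
- bowl_small: Smaller aluminium bowl, 144 mm across, 62 mm high, standing inside the larger one; origin at the centre of its underside. Leave alone.
- ladle: Steel ladle lying on the counter at the left, 300 mm long along its y, bowl 88 mm across and 34 mm high at its +y end; origin near the middle of its length, at counter height. Leave alone.

How it is judged:
By the outcome, as a careful person would: the job done as asked, in the order asked, and still so for the second after the job is handed in, with the robot touching nothing.
It also fails if it takes over 42 s, if anything falls off the work surface, if the arm or the gripper's body presses on something with over 40 N, if the wrist force passes 120 N, or if a joint passes its speed limit or range.

ROBOT

A 6-joint arm with a two-finger parallel gripper is mounted at the origin on the work surface. World frame = base frame: x ahead of the robot, y to its left, z up, the work surface at z = 0. Lengths are in m, angles in rad, forces in N, time in s.
With the tool pointing down it reaches from about 0.3 to 0.775 m from the base axis. Payload 14.6 kg.
Tool frame: the origin (TCP) lies on the centre line of the jaws, within the pads' length; the fingertips stand 17 mm ahead of it and the grasp point (between the pads) lies 2 mm behind it; z points along the fingers, y is the line along which they close (so a half turn about z gives the same grasp; the last joint's range is limited). The gripper opens to 94 mm and grips with 3 to 60 N. Pads are 16 mm wide; open, the fingers measure 119 mm over their backs; the gripper's body (75 mm by 177 mm) begins 78 mm behind the grasp point.
Start: joints at [1.11, 0.3, 1.521, -0, 1.321, -0.067], TCP at [0.211, 0.508, 0.222] pointing down, gripper open.
Joint ranges: [-3.03, 3.03], [-0.79, 2.21], [0.23, 2.52], [-1.04, 4.18], [0, 3.07], [-2.55, 2.55]. Speed limits (rad/s): [2.22, 2.22, 2.57, 3.14, 3.14, 3.14].

INTERFACE

Orientations are given as a unit quaternion [w, x, y, z].
In Python, from cell import bot gives the robot as it stands.
- The arm moves only by the tool play_rows, never from a script. Its argument "deltas" is a list of rows, each a list of 7 numbers: the turn, a rotation vector about the tool's x, y, z in rad, then the shift along the tool's x, y, z in mm, then the gripper's target within -1 to 1 (shut at 1, half-way at 0, fully open at -1). A call has 1 to 10 rows; each row is the pose to reach, as a shift and turn from the pose commanded when the call began, along the tool's axes at that moment; what a row does not reach only later rows make up. A row lasts 1/12 s, in which the tool goes at most 41.7 mm and 7.16 degrees, less where a joint would pass 70% of its speed; a pose out of reach is approached as far as the arm can. A call with a gripper value outside its range is refused whole. The fingers move at their own pace and stop on an object; "grip_force" is the grip in N (left out, the last holds). Time passes only in rows, so rows that repeat a pose let the fingers close. It gives the time, the measured TCP pose, the force, the opening and the grip force at its end, in the units of the state.
- bot.observe(): the state, without advancing time (a new reading comes with each control period).
- bot.capture(name): name is "side" or "top" or "wrist"; returns (picture, depth): 420x560x3 uint8, red, green, blue; 420x560 float32, m along the optical axis (not along the pixel's ray), 0 where there is no reading.
- bot.calibration(name): a dict with "vfov" (degrees; the focal length in pixels is half the picture's height over the tangent of half this angle, whatever the lens; pixels are square), "cx", "cy" (the principal point, pixels), "extrinsics" (4x4, takes a point from camera to world coordinates). Camera axes: x right, y up, looking along -z (the intrinsics and any distortion apply to the point x, -y, -z); pixel columns grow to the right and rows downward; lengths in m; the calibration is good to about 2 mm. The wrist camera is an equidistant fisheye: a pixel r from the principal point sees the ray r / f radians off the axis. A picture is of the moment at which its call begins: read the wrist's pose just before it. calibration takes no time and is no camera call; for the wrist camera it gives the pose at the moment of the call.
- bot.close_job(): hands the job in; it is judged then, once.
The state is a dict: "clock": time; "joint_positions": joint angles; "dq": joint speeds; "joint_efforts": joint torques, N m; "tool_pos": TCP position; "orientation": TCP orientation; "ft_force": force on the tool from outside, world axes, zero at the start; "ft_torque": the same for the moment, N m; "finger_gap": finger opening in m; "finger_force": force on a finger pad.
Only numpy, scipy, OpenCV 4.12 (cv2) and the standard library are available. Lean on these libraries where they do the work, as an engineer would, in place of code of your own. Each camera call takes 0.05 s, during which the arm holds its last target. There are 200 camera calls.

## Working session

There is one attempt and no reset: what is moved stays moved. The work goes in short steps, Python scripts to look and compute and a tool call to move; the robot and the scene stay as the last step left them, time stands still between calls to the robot, and variables do not carry over. Pictures are saved under pics/ and viewed, at most 10 in all, crops included, and the job is handed in when it is done.

Besides the shell and the picture viewer there is one more tool, called after "Call:" by a JSON object that holds its "method" and its "body", one argument or row to a line. play_rows: Moves the arm, as the interface text tells. Its arguments: {"type":"object","properties":{"deltas":{"type":"array","items":{"type":"array","items":{"type":"number"}}},"grip_force":{"type":"number"}},"required":["deltas"]}

```bash
mkdir -p pics; python3 - <<'E'
from cell import bot
import cv2,numpy as np
s=bot.observe();print(s['clock'],s['tool_pos'],s['orientation'],s['finger_gap'])
for n in ['top','side']:
    p,d=bot.capture(n);cv2.imwrite(f'pics/{n}0.png',p[:,:,::-1]);np.savez(f'{n}0.npz',p=p,d=d)
    c=bot.calibration(n);print(n,c['vfov'],c['cx'],c['cy'],np.round(c['extrinsics'],3).tolist(), [k for k in c])
E
```

```text
0.0 [0.21091611 0.50769257 0.22190914] [-1.40292497e-04  1.95620795e-01  9.80679457e-01 -5.35659807e-04] 0.09438639080097164
top 51.793844912029854 280.16498709665905 212.66050444499774 [[0.022, 0.987, -0.162, 0.273], [-1.0, 0.02, -0.015, 0.011], [-0.011, 0.162, 0.987, 1.327], [0.0, 0.0, 0.0, 1.0]] ['vfov', 'cx', 'cy', 'extrinsics']
side 46.550976400969056 285.8188095445058 212.90104230771163 [[0.988, 0.116, -0.099, 0.37], [-0.152, 0.699, -0.699, -0.854], [-0.012, 0.706, 0.708, 0.971], [0.0, 0.0, 0.0, 1.0]] ['vfov', 'cx', 'cy', 'extrinsics']
```

View pics/top0.png

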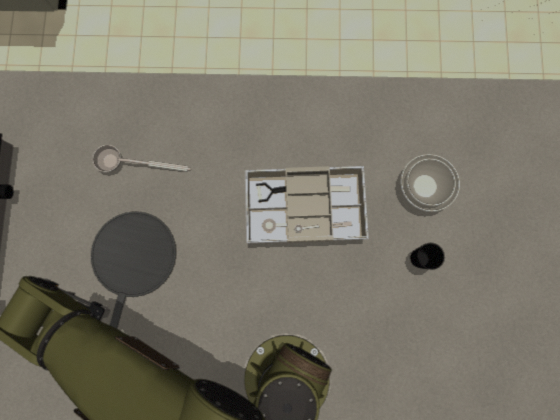

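```bash
cat > h.py <<'E'
import numpy as np,cv2
from cell import bot
def proj(n,u,v,z):
    c=bot.calibration(n);f=210/np.tan(np.radians(c['vfov']/2));E=c['extrinsics']
    d=E[:3,:3]@np.array([(u-c['cx'])/f,-(v-c['cy'])/f,-1]);o=E[:3,3]
    return o+d*(z-o[2])/d[2]
E
python3 - <<'E'
from h import *
p=np.load('top0.npz')['p']
cv2.imwrite('pics/crop0.png',cv2.resize(p[155:255,235:380],None,fx=5.5,fy=5.5,interpolation=cv2.INTER_CUBIC)[:,:,::-1])
hsv=cv2.cvtColor(p,cv2.COLOR_RGB2HSV)
for n in [(246,171),(362,167),(367,238),(248,243)]: print(n,proj('top',*n,.08).round(4))
E
```

```text
(246, 171) [0.6008 0.1345 0.08  ]
(362, 167) [ 0.6195 -0.2094  0.08  ]
(367, 238) [ 0.4083 -0.222   0.08  ]
(248, 243) [0.3867 0.1213 0.08  ]
```

View pics/crop0.png

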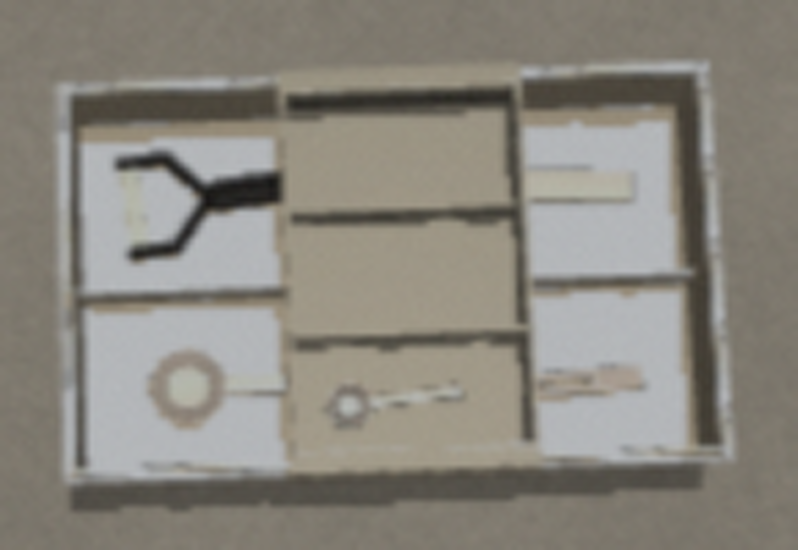

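View pics/side0.png

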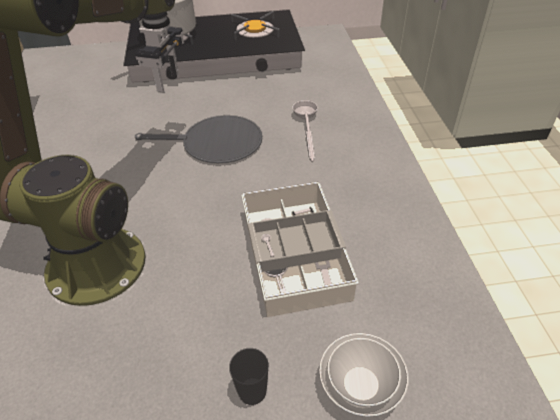

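The left-hand near compartment (crop 188,385) shows a round bowl about 40 mm across; the right compartments show only handles. That could be the spoon or the strainer, so I'll look from above with the wrist camera.

Call:
{"method": "play_rows", "body": {
  "deltas": [
    [0,0,-0.045,-31,-25,-2,1],
    [0,0,-0.09,-62,-50,-4,1],
    [0,0,-0.135,-93,-76,-6,1],
    [0,0,-0.18,-124,-101,-8,1],
    [0,0,-0.225,-155,-126,-10,1],
    [0,0,-0.27,-186,-151,-12,1],
    [0,0,-0.315,-217,-176,-14,1],
    [0,0,-0.36,-248,-202,-16,1],
    [0,0,-0.405,-279,-227,-18,1],
    [0,0,-0.45,-310,-252,-20,1]
  ]
}}

```text
clock: 0.93
tool_pos: [0.4009, 0.1543, 0.2425]
orientation: [0.0, -0.029, 1.0, -0.0]
ft_force: [1.0, 1.2, 0.6]
finger_gap: 0.0305
finger_force: 0.0
```

```bash
python3 - <<'E'
from h import *
from scipy.spatial.transform import Rotation as R
s=bot.observe();q=s['orientation'];M=R.from_quat([q[1],q[2],q[3],q[0]]).as_matrix()
print(s['clock'],s['tool_pos'],M.round(3),s['ft_force'])
for x,y,z in [(.5,-.03,.25),(.5,.1,.25)]: print(M.T@(np.array([x,y,z])-s['tool_pos'])*1000)
E
```

```text
0.9333 [0.40093728 0.15429006 0.24254183] [[-0.998 -0.058  0.   ]
 [-0.058  0.998 -0.   ]
 [-0.    -0.    -1.   ]] [0.95951225 1.2273155  0.6417324 ]
[ -88.12117075 -189.76545333   -7.45686076]
[-95.71997451 -59.98772728  -7.45761918]
```

Call:
{"method": "play_rows", "body": {
  "deltas": [
    [0,0,0,-16,-35,-1,1],
    [0,0,0,-32,-69,-3,1],
    [0,0,0,-48,-104,-4,1],
    [0,0,0,-64,-138,-5,1],
    [0,0,0,-80,-173,-7,1],
    [0,0,0,-88,-190,-7,1],
    [0,0,0,-88,-190,-7,1]
  ]
}}

```text
clock: 1.52
tool_pos: [0.5001, -0.0316, 0.2488]
orientation: [-0.0, -0.026, 1.0, -0.0]
ft_force: [-1.2, 0.8, -0.8]
finger_gap: 0.0001
finger_force: 0.0
```

```bash
python3 - <<'E'
from h import *
s=bot.observe();print(s['clock'],s['tool_pos'],s['finger_gap'])
c=bot.calibration('wrist');p,d=bot.capture('wrist')
np.savez('w1.npz',p=p,d=d,E=c['extrinsics'],c=[c['vfov'],c['cx'],c['cy']]);print(c)
cv2.imwrite('pics/w1.png',cv2.resize(p,(800,600),interpolation=cv2.INTER_CUBIC)[:,:,::-1])
E
```

```text
1.5167 [ 0.50009767 -0.03156688  0.24880059] 8.483941351991923e-05
{'vfov': 65.70646984690485, 'cx': 276.9500869545785, 'cy': 211.25598334939883, 'extrinsics': array([[-5.26473142e-02, -9.56767962e-01, -2.86047772e-01,
         4.17174708e-01],
       [ 9.98613155e-01, -5.03946481e-02, -1.52363214e-02,
        -3.66340745e-02],
       [ 1.62347360e-04, -2.86453219e-01,  9.58094216e-01,
         4.10230351e-01],
       [ 0.00000000e+00,  0.00000000e+00,  0.00000000e+00,
         1.00000000e+00]])}
```

View pics/w1.png

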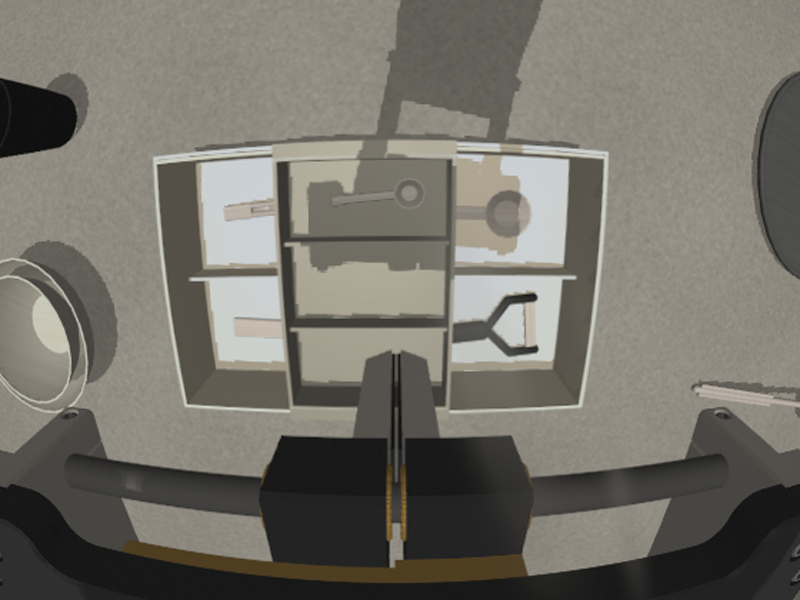

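```bash
python3 - <<'E'
from h import *
D=np.load('w1.npz');d=D['d'];E=D['E'];v,cx,cy=D['c'];f=210/np.tan(np.radians(v/2))
U,V=np.meshgrid(np.arange(560),np.arange(420));a=U-cx;b=V-cy;r=np.hypot(a,b)+1e-9;th=r/f
P=np.stack([np.tan(th)*a/r*d,-np.tan(th)*b/r*d,-d],-1)@E[:3,:3].T+E[:3,3]
np.save('w1P.npy',P)
yw=.057;c=np.array([.504,-.044])
def q(u,v):
    u=int(u*.7);v=int(v*.7);w=np.median(P[v-1:v+2,u-1:u+2].reshape(-1,3),0)
    e=w[:2]-c;return [round(x*1000) for x in (np.cos(yw)*e[0]+np.sin(yw)*e[1],-np.sin(yw)*e[0]+np.cos(yw)*e[1],w[2]*1000/1000)]
for n,pt in dict(bowlc=(508,213),bl=(490,213),br=(527,213),bt=(508,195),floor=(550,240),h1=(230,213),h1b=(255,213),h2=(240,327),h2b=(275,327),trayL=(281,250),trayR=(452,250),oL=(155,160),oR=(606,155),oLb=(187,405),oRb=(582,405),s=(409,193)).items(): print(n,q(*pt))
p=np.load('side0.npz')['p']
cv2.imwrite('pics/s1.png',cv2.resize(p[235:315,240:360],(780,520),interpolation=cv2.INTER_CUBIC)[:,:,::-1])
E
```

```text
bowlc [-47, 111, 5]
bl [-47, 95, 8]
br [-48, 127, 9]
bt [-64, 110, 9]
floor [-23, 154, 3]
h1 [-51, -136, 12]
h1b [-50, -112, 16]
h2 [57, -137, 8]
h2b [57, -102, 7]
trayL [-28, -73, 80]
trayR [-27, 52, 83]
oL [-102, -177, 73]
oR [-103, 172, 73]
oLb [106, -173, 79]
oRb [109, 175, 72]
s [-66, 22, 48]
```

View pics/s1.png

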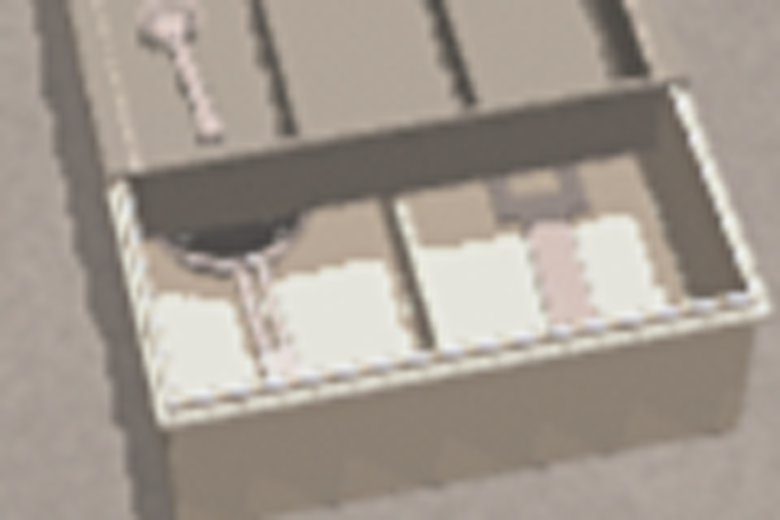

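The side view settles it. The strainer is in the near compartment at the −y end: its dark bowl is under the tray at (235,235), with the handle towards (275,360). The opener is in the far −y compartment, so the tray goes towards +y, pushed on its −y face.

Call:
{"method": "play_rows", "body": {
  "deltas": [
    [0,0,0,-1,-35,10,1],
    [0,0,0,-3,-70,25,1],
    [0,0,0,-5,-105,45,1],
    [0,0,0,-6,-132,65,1],
    [0,0,0,-6,-132,95,1],
    [0,0,0,-6,-132,120,1],
    [0,0,0,-6,-132,140,1],
    [0,0,0,-6,-132,158,1],
    [0,0,0,-6,-132,170,1],
    [0,0,0,-6,-132,174,1]
  ]
}}

```text
clock: 2.4
tool_pos: [0.5118, -0.1589, 0.0738]
orientation: [-0.001, -0.029, 1.0, 0.001]
ft_force: [0.3, 0.7, -1.1]
finger_gap: 0.0004
finger_force: 0.0
```

Call:
{"method": "play_rows", "body": {
  "deltas": [
    [0,0,0,0,5,0,1],
    [0,0,0,0,10,0,1],
    [0,0,0,0,15,0,1],
    [0,0,0,0,19,0,1],
    [0,0,0,0,23,0,1],
    [0,0,0,0,27,0,1],
    [0,0,0,0,30,0,1],
    [0,0,0,0,33,0,1],
    [0,0,0,0,36,0,1],
    [0,0,0,0,39,0,1]
  ]
}}

```text
clock: 3.23
tool_pos: [0.5105, -0.1209, 0.0756]
orientation: [0.0, -0.028, 1.0, -0.0]
ft_force: [-0.1, -1.5, 1.6]
finger_gap: 0.0006
finger_force: 0.8
```

Call:
{"method": "play_rows", "body": {
  "deltas": [
    [0,0,0,0,4,0,1],
    [0,0,0,0,8,0,1],
    [0,0,0,0,12,0,1],
    [0,0,0,0,16,0,1],
    [0,0,0,0,20,0,1],
    [0,0,0,0,24,0,1],
    [0,0,0,0,28,0,1],
    [0,0,0,0,32,0,1],
    [0,0,0,0,36,0,1],
    [0,0,0,0,40,0,1]
  ]
}}

```text
clock: 4.07
tool_pos: [0.5081, -0.0807, 0.0755]
orientation: [0.0, -0.028, 1.0, -0.0]
ft_force: [1.0, -2.7, 2.1]
finger_gap: 0.0004
finger_force: 0.8
```

Call:
{"method": "play_rows", "body": {
  "deltas": [
    [0,0,0,0,4,0,1],
    [0,0,0,0,8,0,1],
    [0,0,0,0,12,0,1],
    [0,0,0,0,16,0,1],
    [0,0,0,0,20,0,1],
    [0,0,0,0,24,0,1],
    [0,0,0,0,28,0,1],
    [0,0,0,0,32,0,1],
    [0,0,0,0,35,0,1],
    [0,0,0,0,37,0,1]
  ]
}}

```text
clock: 4.9
tool_pos: [0.506, -0.0437, 0.0754]
orientation: [-0.0, -0.028, 1.0, 0.0]
ft_force: [1.1, -2.1, 1.4]
finger_gap: 0.0002
finger_force: 0.8
```

```bash
python3 - <<'E'
from h import *
s=bot.observe();print(s['clock'],s['tool_pos'],s['ft_force'])
c=bot.calibration('wrist');p,d=bot.capture('wrist')
np.savez('w2.npz',p=p,d=d,E=c['extrinsics'],c=[c['vfov'],c['cx'],c['cy']])
cv2.imwrite('pics/w2.png',cv2.resize(p,(800,600),interpolation=cv2.INTER_CUBIC)[:,:,::-1])
E
```

```text
4.9 [ 0.50601144 -0.04374061  0.07544628] [ 1.12998691 -2.09942023  1.43836576]
```

View pics/w2.png

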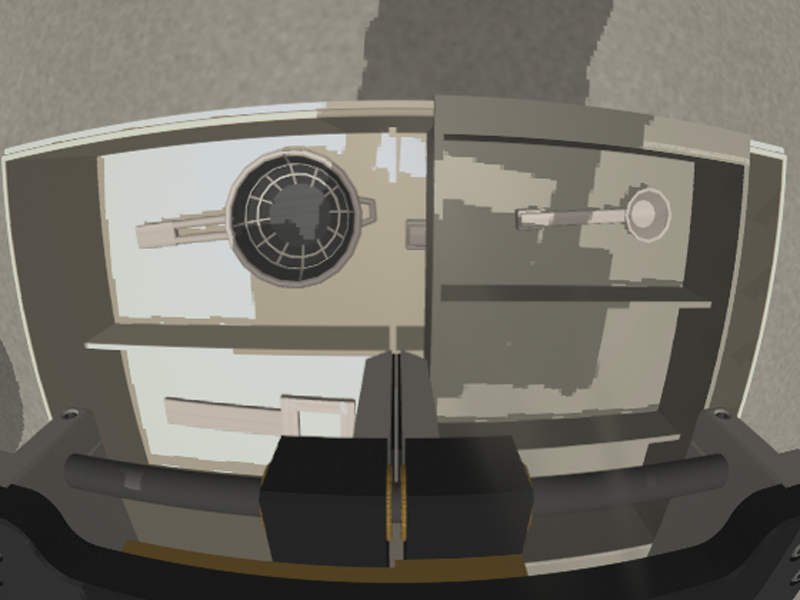

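The strainer is in view: bowl centred at (294,217), handle end at (137,236), ear tip at (375,210), and the tray edge at about x=430.

```bash
cat >> h.py <<'E'
from scipy.spatial.transform import Rotation as R
def wp(npz,u,v,z):
    D=np.load(npz);E=D['E'];vf,cx,cy=D['c'];f=210/np.tan(np.radians(vf/2))
    a=u*.7-cx;b=v*.7-cy;r=np.hypot(a,b);t=r/f
    d=E[:3,:3]@np.array([np.sin(t)*a/r,-np.sin(t)*b/r,-np.cos(t)]);o=E[:3,3];return o+d*(z-o[2])/d[2]
def org(w):
    y=.057;e=w[:2]-np.array([.5065,-.045]);return np.round([e@[np.cos(y),np.sin(y)],e@[-np.sin(y),np.cos(y)]],4)
E
python3 - <<'E'
from h import *
for n,u,v,z in [('bl',228,217,.026),('br',360,217,.026),('bt',294,150,.026),('bb',294,287,.026),('end',137,236,.022),('ear',375,210,.024),('trayface',430,300,.084),('tray+',748,250,.084)]:
    w=wp('w2.npz',u,v,z);print(n,w.round(4),org(w))
s=bot.observe();q=s['orientation'];M=R.from_quat([q[1],q[2],q[3],q[0]]).as_matrix();p=s['tool_pos'];print('tcp',org(p))
b=(wp('w2.npz',228,217,.026)+wp('w2.npz',360,217,.026)+wp('w2.npz',294,150,.026)+wp('w2.npz',294,287,.026))/4
print(b,org(b));b[2]=.075+.017;print(M.T@(b-p)*1000)
E
```

```text
bl [ 0.4487 -0.1272  0.026 ] [-0.0624 -0.0788]
br [ 0.4468 -0.064   0.026 ] [-0.0607 -0.0155]
bt [ 0.417  -0.0955  0.026 ] [-0.0922 -0.0453]
bb [ 0.4815 -0.0943  0.026 ] [-0.0278 -0.0478]
end [ 0.4592 -0.1815  0.022 ] [-0.055  -0.1336]
ear [ 0.4435 -0.0574  0.024 ] [-0.0637 -0.0088]
trayface [ 0.4674 -0.0348  0.084 ] [-0.0384  0.0124]
tray+ [0.4382 0.0979 0.084 ] [-0.0601  0.1466]
tcp [-0.0005  0.0014]
[ 0.44848364 -0.09525279  0.026     ] [-0.0608 -0.0469]
[ 60.28820364 -48.3388385  -16.59323904]
```

Call:
{"method": "play_rows", "body": {
  "deltas": [
    [0,0,0,0,-4,0,1],
    [0,0,0,0,-12,-5,1],
    [0,0,0,5,-22,-12,1],
    [0,0,0,18,-32,-17,1],
    [0,0,0,32,-40,-17,1],
    [0,0,0,45,-46,-17,1],
    [0,0,0,55,-48,-17,1],
    [0,0,0,60,-48,-17,1],
    [0,0,0,60,-48,-17,1],
    [0,0,0,60,-48,-17,1]
  ]
}}

```text
clock: 5.78
tool_pos: [0.4491, -0.0955, 0.0928]
orientation: [0.0, -0.028, 1.0, -0.0]
ft_force: [0.5, -0.2, -0.6]
finger_gap: 0.0007
finger_force: 0.0
```

```bash
python3 - <<'E'
from h import *
s=bot.observe();print(s['clock'],s['tool_pos'],org(s['tool_pos']),s['ft_force'])
c=bot.calibration('wrist');p,d=bot.capture('wrist')
cv2.imwrite('pics/w3.png',cv2.resize(p,(800,600))[:,:,::-1])
E
```

```text
5.7833 [ 0.44910485 -0.09554997  0.0927873 ] [-0.0602 -0.0472] [ 0.45829741 -0.20446926 -0.63036793]
```

View pics/w3.png

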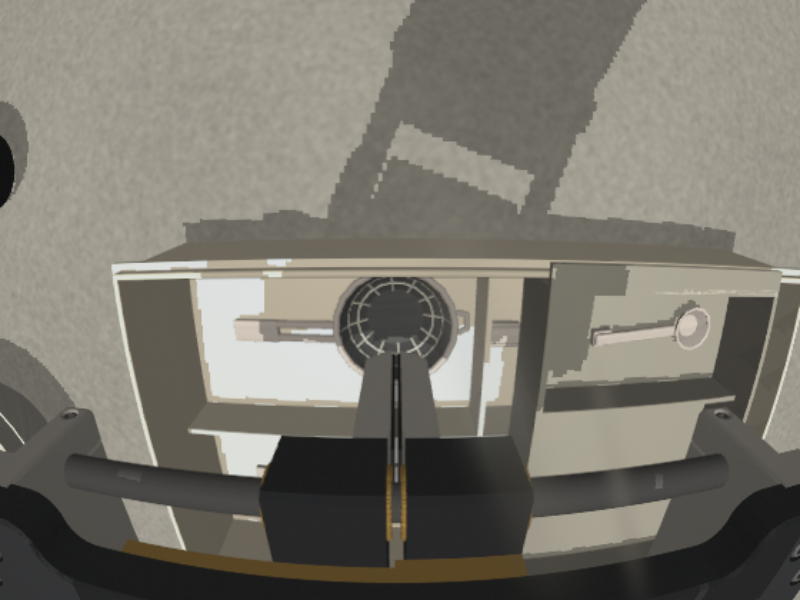

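The closed fingertips at (397,355) are over the strainer bowl at (395,320), which sits lower, and nothing is touching. The whole strainer is clear of the tray. Now I'll hold for over two seconds.

Call:
{"method": "play_rows", "body": {
  "deltas": [
    [0,0,0,0,0,0,1],
    [0,0,0,0,0,0,1],
    [0,0,0,0,0,0,1],
    [0,0,0,0,0,0,1],
    [0,0,0,0,0,0,1],
    [0,0,0,0,0,0,1],
    [0,0,0,0,0,0,1],
    [0,0,0,0,0,0,1],
    [0,0,0,0,0,0,1],
    [0,0,0,0,0,0,1]
  ]
}}

```text
clock: 6.67
tool_pos: [0.4488, -0.0955, 0.0925]
orientation: [0.0, -0.028, 1.0, 0.0]
ft_force: [0.3, -0.4, 0.3]
finger_gap: 0.0003
finger_force: 0.0
```

Call:
{"method": "play_rows", "body": {
  "deltas": [
    [0,0,0,0,0,0,1],
    [0,0,0,0,0,0,1],
    [0,0,0,0,0,0,1],
    [0,0,0,0,0,0,1],
    [0,0,0,0,0,0,1],
    [0,0,0,0,0,0,1],
    [0,0,0,0,0,0,1],
    [0,0,0,0,0,0,1],
    [0,0,0,0,0,0,1],
    [0,0,0,0,0,0,1]
  ]
}}

```text
clock: 7.5
tool_pos: [0.4488, -0.0954, 0.0924]
orientation: [-0.0, -0.028, 1.0, 0.0]
ft_force: [0.7, 0.7, -0.7]
finger_gap: 0.0005
finger_force: 0.0
```

Call:
{"method": "play_rows", "body": {
  "deltas": [
    [0,0,0,0,0,0,1],
    [0,0,0,0,0,0,1],
    [0,0,0,0,0,0,1],
    [0,0,0,0,0,0,1],
    [0,0,0,0,0,0,1],
    [0,0,0,0,0,0,1],
    [0,0,0,0,0,0,1],
    [0,0,0,0,0,0,1],
    [0,0,0,0,0,0,1],
    [0,0,0,0,0,0,1]
  ]
}}

```text
clock: 8.33
tool_pos: [0.4488, -0.0955, 0.0925]
orientation: [0.0, -0.028, 1.0, -0.0]
ft_force: [0.5, 0.4, 0.5]
finger_gap: 0.0007
finger_force: 0.0
```

```bash
python3 -c "
from cell import bot
s=bot.observe();print(s['clock'],s['tool_pos'],s['ft_force']);print(bot.close_job())"
```

```text
8.3333 [ 0.44883609 -0.0954599   0.09246607] [0.50921874 0.44745847 0.53938642]
the job is handed in; nothing more can be done
None
```

The strainer is in the near compartment at the −y end; I pushed the tray towards +y until all of it was uncovered, held the fingertips about 5 cm above its bowl for 2.5 s without touching, and handed the job in at 8.3 s still pointing.

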